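# Sweep the wax offcuts into the scrap pan

## Robot

A 6-joint arm with a two-finger parallel gripper is mounted at the origin on a cart in front of the work surface, level with it; the furniture and walls round the work are solid. World frame = base frame: x ahead of the robot, y to its left, z up, the work surface at z = 0. Lengths are in mm, angles in rad, forces in N, time in s.
With the tool pointing down it reaches from about 300 to 775 mm from the base axis. Payload 14.6 kg.
Tool frame: the origin (TCP) lies midway between the tips of the shut fingers; the grasp point (between the pads) lies 19 mm behind it; z points along the fingers, y is the line along which they close (so a half turn about z gives the same grasp; the last joint's range is limited). The gripper opens to 94 mm and grips with 3 to 60 N. Pads are 16 mm wide; open, the fingers measure 119 mm over their backs; the gripper's body (75 mm by 177 mm) begins 78 mm behind the grasp point.
Start: joints at [-1.256, 0.3, 1.521, -0, 1.321, -0.067], TCP at [204.918, -510.39, 205.446] pointing down, gripper open.
Joint ranges: [-3.03, 3.03], [-0.79, 2.21], [0.23, 2.52], [-1.04, 4.18], [0, 3.07], [-2.55, 2.55]. Speed limits (rad/s): [2.22, 2.22, 2.57, 3.14, 3.14, 3.14].

## Interface

Orientations are given as [roll, pitch, yaw] about the fixed x, y, z axes, in that order (R = Rz(yaw) Ry(pitch) Rx(roll)).
In Python, from cell import manip, camera gives the robot as it stands.
- The arm moves only by the tool move_arm, never from a script. Its arguments are lists of equal length, an entry for each row: "dp": the shift along the world's x, y, z in mm, a list of three; "rotation": the turn, a rotation vector about the world's x, y, z in rad, a list of three; "hand": the opening, from 0 (shut) to 1 (fully open). A call has 1 to 10 rows; each row shifts and turns the commanded pose from where the row before left it; what a row does not reach is not made up. A row lasts 1/8 s, in which the tool goes at most 62.5 mm and 10.7 degrees, less where a joint would pass 70% of its speed; a pose out of reach is approached as far as the arm can. A call with a gripper value outside its range is refused whole. The fingers move at their own pace and stop on an object; "newtons" is the grip in N (left out, the last holds). Time passes only in rows, so rows that do not move let the fingers close. It gives the time, the measured TCP pose, the force, the opening and the grip force at its end, in the units of the state.
- manip.read_state(): the state, without advancing time (a new reading comes with each control period).
- camera(name): name is "scene" or "top" or "wrist"; returns a dict with "image" (480x640x3 uint8, red, green, blue), "fx", "fy", "cx", "cy" (pixels), "k1" (the pictures are not rectified: a ray, as slopes to the right and down, at radius r is drawn at 1 + k1 r^2 times it, then the intrinsics apply), "R" (3x3) and "t" (3): a world point X has camera coordinates R X + t; the wrist camera has in their place "mount" (4x4, takes a point from camera to tool coordinates, whose origin is the TCP and whose axes are the flange's). Camera axes: x right, y down, z forward; pixel columns grow to the right and rows downward; lengths in mm; the calibration is good to about 2 mm. A picture is of the moment at which its call begins: read the wrist's pose just before it. There is no depth.
- manip.sign_off(): hands the job in; it is judged then, once.
The state is a dict: "clock": time; "joints": joint angles; "qd": joint speeds; "effort": joint torques, N m; "eef_pos": TCP position; "eef_rot": TCP orientation; "wrist_force": force on the tool from outside, world axes, zero at the start; "moment": the same for the moment, N m; "finger_gap": finger opening in mm; "finger_force": force on a finger pad.
Only numpy, scipy, OpenCV 4.12 (cv2) and the standard library are available. Lean on these libraries where they do the work, as an engineer would, in place of code of your own. Each camera call takes 0.05 s, during which the arm holds its last target. There are 200 camera calls.

## Task

Sweep the three short turquoise wax offcuts along the bench into the open side of the scrap pan with the fingers, until all three lie wholly inside it. Push them only, do not pick any of them up, and leave the long wax rod, the green mould and everything else on the bench where they are.

Things in the scene. Friction and masses are not known exactly. Their poses are not given: they have to be found in the camera images.
- scrap_pan: aluminium scrap pan screwed to the bench: three walls 30 mm high, 3 mm thick, open on its -x side (no step there: its grey floor is level with the bench). Inside: 100 mm deep (x -50 mm at the open mouth to +50 at the back wall), 180 mm wide (y -90 to +90). Outside each side wall a screwed ear, 18 mm wide, under 5 mm high. Origin: centre of its floor, at bench height
- offcut_1: short turquoise cut-off end of wax rod, a 12 mm thick bar 26 mm long (along its y), lying on the bench (does not roll), 10 to 20 g; origin at the centre of its underside
- offcut_2: short turquoise cut-off end of wax rod, a 12 mm thick bar 26 mm long (along its y), lying on the bench (does not roll), 10 to 20 g; origin at the centre of its underside
- offcut_3: short turquoise cut-off end of wax rod, a 12 mm thick bar 26 mm long (along its y), lying on the bench (does not roll), 10 to 20 g; origin at the centre of its underside
- green_mould: bystander: green rubber mould block, 58x82x24 mm (x, y, z), loose beside the +y side of the area in front of the pan; origin at the centre of its underside
- long_rod: bystander: whole turquoise wax rod, 12 mm thick and 150 mm long (along its y), loose on the -y side of the pan, beside it and the area in front; not an offcut; origin at the centre of its underside
- eraser: bystander: black eraser, 19x45x13 mm (long side along its y), loose, beside the offcuts, on the same side as the long rod and nearer the robot; origin at the centre of its underside
- talc: bystander: white bottle with a blue cap, 60 mm in diameter, 144 mm tall, loose, at the back; origin at the centre of its underside
- tape: bystander: roll of tan masking tape lying flat, 96 mm in diameter, 25 mm high, loose, at the back behind the pan; origin at the centre of its underside

How it is judged (in metres and radians):
At the end, for the whole second after the job is handed in: Each of the three offcuts lies at rest inside the pan: its centre at least 6 mm behind the mouth, between the side walls and in front of the back wall, its origin less than 25 mm above the bench; and every bystander is within 15 mm of where it stood (x of offcut_1 in the frame of scrap_pan between -0.044 and 0.05 m and y of offcut_1 in the frame of scrap_pan between -0.09 and 0.09 m and height (world z) of each of offcut_1, offcut_2, offcut_3 below 0.025 m and linear speed of each of offcut_1, offcut_2, offcut_3 below 0.02 m/s and x of offcut_2 in the frame of scrap_pan between -0.044 and 0.05 m and y of offcut_2 in the frame of scrap_pan between -0.09 and 0.09 m and x of offcut_3 in the frame of scrap_pan between -0.044 and 0.05 m and y of offcut_3 in the frame of scrap_pan between -0.09 and 0.09 m and distance of each of green_mould, long_rod, eraser, talc, tape from where it was at the start of the episode below 0.015 m); the robot touches nothing.
It fails at once if an offcut is lifted or carried (its origin 30 mm or more above the bench) (height (world z) of any of offcut_1, offcut_2, offcut_3 above 0.03 m).
It fails at once if a bystander is moved by more than 15 mm or tipped over (distance of any of green_mould, long_rod, eraser, talc, tape from where it was at the start of the episode above 0.015 m or angle between any of green_mould, long_rod, eraser, talc, tape's own z axis and vertical above 0.5 rad).
It also fails if it takes over 58 s, if anything falls off the work surface, if the arm or the gripper's body presses on something with over 40 N, if the wrist force passes 120 N, or if a joint passes its speed limit or range.

## Working session

There is one attempt and no reset: what is moved stays moved. The work goes in short steps, Python scripts to look and compute and a tool call to move; the robot and the scene stay as the last step left them, time stands still between calls to the robot, and variables do not carry over. Pictures are saved under pics/ and viewed, at most 10 in all, crops included, and the job is handed in when it is done.

Besides the shell and the picture viewer there is one more tool, called after "Call:" by a JSON object that holds its "op" and its "data". move_arm: Moves the arm, as the interface text tells. Its arguments: {"type":"object","properties":{"dp":{"type":"array","items":{"type":"array","items":{"type":"number"}}},"rotation":{"type":"array","items":{"type":"array","items":{"type":"number"}}},"hand":{"type":"array","items":{"type":"number"}},"newtons":{"type":"number"}},"required":["dp","rotation","hand"]}

```bash
mkdir -p pics; ls
python3 - <<'E'
from cell import manip,camera
import cv2
for n in("top","scene"):
    c=camera(n); cv2.imwrite(f"pics/{n}0.png",c["image"][:,:,::-1])
    print(n,{k:(v.tolist() if hasattr(v,'tolist') else v) for k,v in c.items() if k!="image"})
print(manip.read_state())
E
```

```text
pics
top {'fx': 509.6010698459019, 'fy': 509.6010698459019, 'cx': 311.3496082634053, 'cy': 237.7787820698897, 'k1': 0.039795704430004956, 'R': [[0.004280768423165322, -0.999725173835736, 0.023048900642209776], [-0.99669727220554, -0.006134695572392229, -0.08097476821991764], [0.08109391222368388, -0.02262614216655806, -0.9964496149283794]], 't': [259.32202554870435, 561.117401246864, 864.6253661283033]}
scene {'fx': 596.6456567272224, 'fy': 596.6456567272224, 'cx': 322.528753692325, 'cy': 245.94977818649545, 'k1': 0.05309364698761533, 'R': [[-0.31906409288305776, -0.9476513701112471, 0.012449311586898524], [-0.6994040298242449, 0.22657678041820034, -0.677862055023682], [0.6395561802518354, -0.22498854037839103, -0.7350837020367702]], 't': [445.664208448234, 350.96554662794557, 678.4660401403177]}
{'clock': 0.1, 'joints': array([-1.25562439e+00,  3.00423470e-01,  1.52151110e+00, -8.27549386e-06,
        1.32069094e+00, -6.65855465e-02]), 'qd': array([-2.35664585e-05, -2.40615709e-03, -1.22209258e-03,  7.18984145e-04,
        1.56523764e-03, -1.32354962e-03]), 'effort': array([ 2.64451621e-03, -5.32639396e+01, -3.53283012e+01,  7.09821051e-02,
        2.35096214e-02, -3.46188222e-05]), 'eef_pos': array([ 204.83457841, -510.18537072,  204.9420551 ]), 'eef_rot': array([-3.14056154e+00, -6.07249921e-05,  3.81759502e-01]), 'wrist_force': array([-0.17415763, -0.51511191, -0.41719545]), 'moment': array([-0.0510531 , -0.0208533 , -0.02325712]), 'finger_force': 0.0, 'finger_gap': 94.16668815559922}
```

View pics/top0.png

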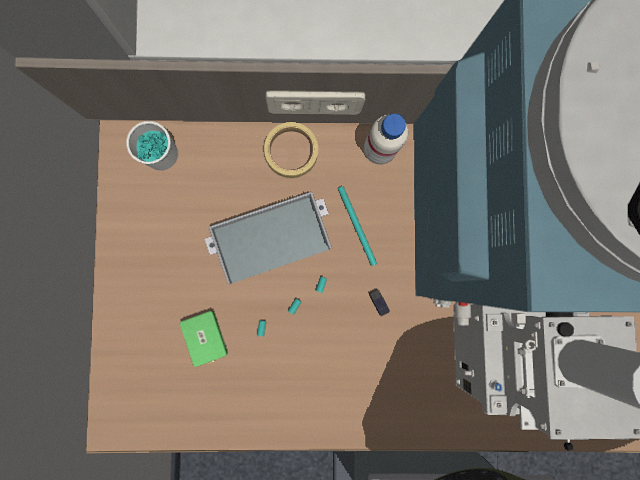

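View pics/scene0.png

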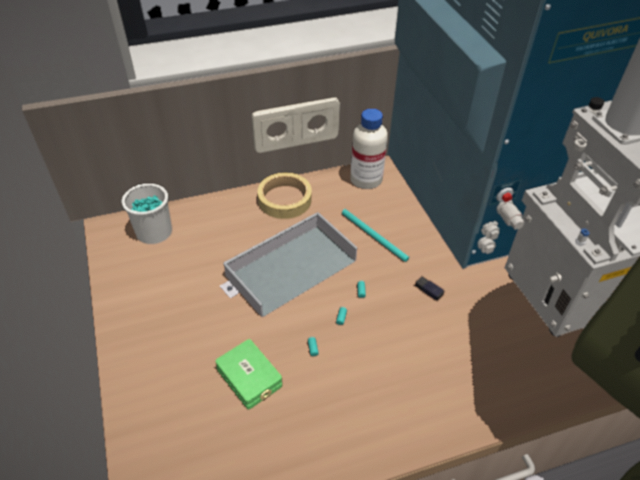

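The top view shows the pan (about 210–330, 192–283) with its mouth facing down-image. The offcuts are at (262,328), (295,305) and (321,284), the mould at (204,338), the rod from (341,187) to (374,264), and the eraser at (379,301). The scene view agrees with this.

```bash
cat > h.py <<'E'
import numpy as np,cv2
def ray(c,px,z):
    """pixels -> world points on plane z"""
    K=np.array([[c["fx"],0,c["cx"]],[0,c["fy"],c["cy"]],[0,0,1]])
    u=cv2.undistortPoints(np.array(px,float).reshape(-1,1,2),K,np.array([c["k1"],0,0,0])).reshape(-1,2)
    R=np.array(c["R"]);t=np.array(c["t"])
    d=np.c_[u,np.ones(len(u))]@R; o=-R.T@t
    return (o+d*((z-o[2])/d[:,2])[:,None])[:,:2]
def blobs(im,lo,hi,amin=40):
    m=cv2.inRange(cv2.cvtColor(im,cv2.COLOR_RGB2HSV),lo,hi)
    cs,_=cv2.findContours(m,cv2.RETR_EXTERNAL,cv2.CHAIN_APPROX_NONE)
    return [k[:,0] for k in cs if cv2.contourArea(k)>amin]
def rect(c,k,z):
    (a,s,th)=cv2.minAreaRect(ray(c,k,z).astype(np.float32))
    return np.round(a,0),np.round(s,0),round(th)
E
python3 - <<'E'
from cell import camera
from h import *
for n in("top","scene"):
    c=camera(n);im=c["image"]
    for k in blobs(im,(80,120,70),(95,255,255)): print(n,"turq",rect(c,k,9),k.mean(0).round())
    for k in blobs(im,(45,120,70),(75,255,255)): print(n,"green",rect(c,k,20),k.mean(0).round())
    for k in blobs(im,(0,0,0),(179,120,45)):
        if cv2.contourArea(k)<800: print(n,"black",rect(c,k,10),k.mean(0).round())
c=camera("top")
print("floor mouth corners z0",ray(c,[(231,283),(330,248)],0).round())
print("top z30 corners",ray(c,[(210,226),(311,193),(231,282),(330,247)],30).round())
print("machine",ray(c,[(415,296)],0).round(), "bench edge",ray(c,[(300,450),(90,450)],0).round())
cv2.imwrite("pics/crop.png",cv2.resize(c["image"][170:390,160:420,::-1],(780,600)))
E
```

```text
top turq (array([404., 349.]), array([10., 25.]), 83) [261. 328.]
top turq (array([442., 291.]), array([11., 25.]), 58) [294. 306.]
top turq (array([480., 245.]), array([11., 25.]), 72) [321. 284.]
top turq (array([583., 182.]), array([148.,  10.]), 23) [357. 225.]
top turq (array([722., 543.]), array([52., 52.]), 1) [151. 145.]
top black (array([164., -22.]), array([ 18., 150.]), 0) [480. 476.]
top black (array([178., 484.]), array([42.,  7.]), 2) [177. 466.]
top black (array([307.,  -6.]), array([24., 11.]), 6) [467. 386.]
top black (array([ 430., -168.]), array([ 7., 45.]), 0) [558. 314.]
top black (array([ 618., -305.]), array([19., 84.]), 87) [635. 209.]
scene turq (array([403., 350.]), array([10., 28.]), 81) [313. 346.]
scene turq (array([440., 293.]), array([10., 29.]), 59) [341. 316.]
scene turq (array([478., 247.]), array([ 9., 28.]), 69) [361. 289.]
scene turq (array([582., 184.]), array([149.,  11.]), 23) [375. 235.]
scene turq (array([772., 535.]), array([31., 47.]), 3) [146. 204.]
scene black (array([111.,  37.]), array([14., 36.]), 16) [633. 473.]
scene black (array([361., -34.]), array([14., 45.]), 38) [562. 302.]
scene black (array([379., -22.]), array([ 6., 36.]), 42) [549. 294.]
scene black (array([443., 153.]), array([40.,  6.]), 28) [427. 291.]
scene black (array([ 791., -400.]), array([23., 44.]), 45) [596. 103.]
scene black (array([1468.,  422.]), array([30., 63.]), 87) [156.  13.]
scene black (array([1464.,  349.]), array([29., 54.]), 83) [184.   9.]
scene black (array([1455.,  203.]), array([31., 33.]), 74) [240.   3.]
scene black (array([1465.,  274.]), array([28., 55.]), 69) [213.   5.]
floor mouth corners z0 [[481. 402.]
 [543. 229.]]
top z30 corners [[578. 436.]
 [637. 263.]
 [483. 398.]
 [543. 230.]]
machine [[460.  79.]] bench edge [[198. 280.]
 [202. 632.]]
```

View pics/crop.png

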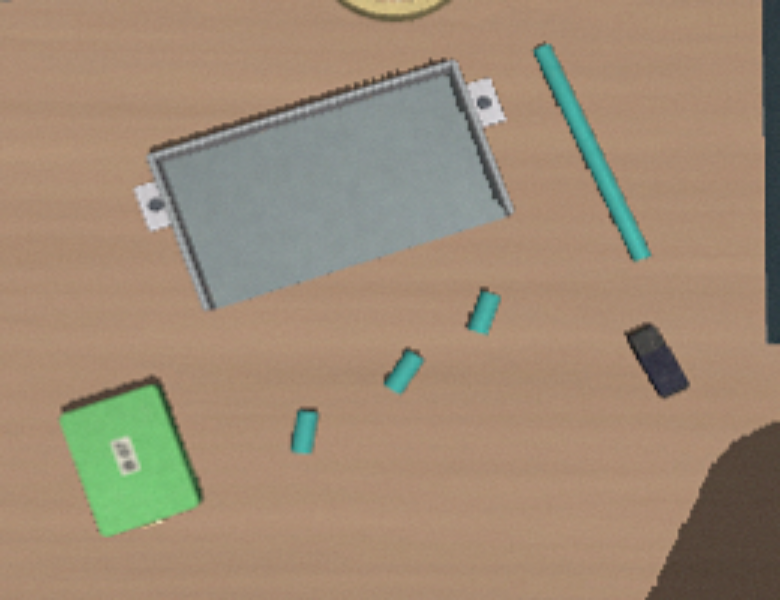

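The crop confirms the layout. Pan yaw is about 0.34 rad and all the offcuts lie within its width. There is grey equipment on the right near the arm's route, so I'll locate it before moving.

Run:
```python
from cell import camera
from h import *
a=camera("top");b=camera("scene")
A=a["image"][270:480,400:640,::-1];B=b["image"][20:440,440:640,::-1]
cv2.imwrite("pics/eq.png",np.hstack([cv2.resize(A,(480,420)),cv2.resize(B,(300,600))[:420*600//600]]) if 0 else np.hstack([cv2.copyMakeBorder(cv2.resize(A,(480,420)),0,180,0,0,0),cv2.resize(B,(286,600))]))
def tri(p,q):
    P=[]
    for c,x in((a,p),(b,q)):
        K=np.array([[c["fx"],0,c["cx"]],[0,c["fy"],c["cy"]],[0,0,1]])
        P.append(cv2.undistortPoints(np.array(x,float).reshape(1,1,2),K,np.array([c["k1"],0,0,0])).reshape(2,1))
    X=cv2.triangulatePoints(np.c_[a["R"],a["t"]],np.c_[b["R"],b["t"]],*P); return (X[:3]/X[3]).ravel().round()
print("red knob",tri((463,303),(507,195)))
print("grey: blue screw",tri((495,386),(584,236)), "black slot",tri((467,386),(557,297)))
print("machine top-left corner",tri((458,62),(399,10)))
```

```text
red knob [455.  48. 169.]
grey: blue screw [343.  11. 186.] black slot [325.  23.  89.]
machine top-left corner [753.  95. 303.]
```

View pics/eq.png

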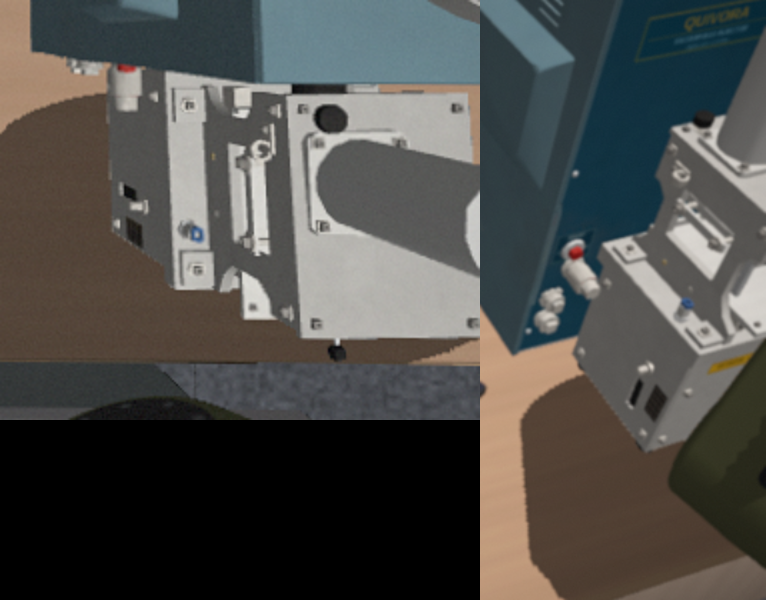

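The grey station, roughly x 250–440 and y below 25, with a tall column, stands between the arm's start and the work. The red knob is at (455,48,169). I'll look from the wrist camera before choosing a route.

Run:
```python
from cell import camera
from h import *
c=camera("wrist");cv2.imwrite("pics/w0.png",c["image"][:,:,::-1]);print(c["mount"],c["fx"])
a=camera("top")
for z in (0,186,250,300): print(z,ray(a,[(455,310),(490,414),(550,440),(640,440),(566,445)],z).round().tolist())
```

```text
[[-7.34724150e-04 -9.71443863e-01 -2.37268374e-01  6.79854100e+01]
 [ 9.99999729e-01 -7.02197881e-04 -2.21597709e-04  5.27895137e-02]
 [ 4.86603852e-05 -2.37268472e-01  9.71444116e-01 -1.79541438e+02]
 [ 0.00000000e+00  0.00000000e+00  0.00000000e+00  1.00000000e+00]] 382.4100496636673
0 [[435.0, 9.0], [259.0, -48.0], [216.0, -149.0], [218.0, -301.0], [208.0, -175.0]]
186 [[446.0, 65.0], [306.0, 21.0], [272.0, -60.0], [274.0, -181.0], [266.0, -81.0]]
250 [[450.0, 84.0], [322.0, 44.0], [292.0, -29.0], [293.0, -139.0], [286.0, -48.0]]
300 [[453.0, 100.0], [335.0, 62.0], [307.0, -5.0], [308.0, -107.0], [302.0, -23.0]]
```

View pics/w0.png

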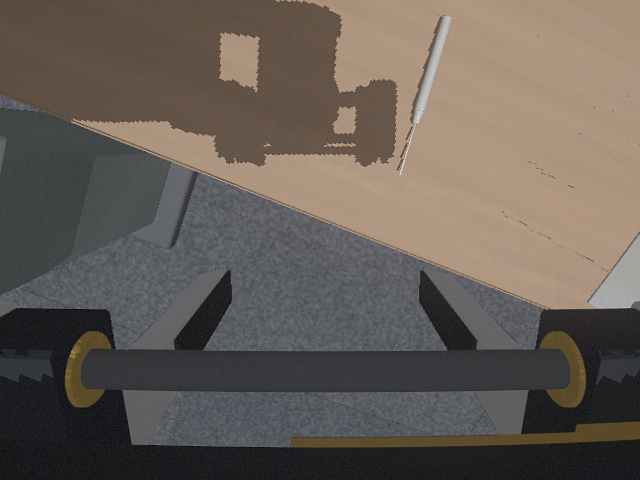

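The wrist view shows bench on the -y side clear of the station; the left part is the cart edge and a shadow. My plan is to fold the arm in to about r 180 with the body tangential, swing J1 past the station, then extend.

Call:
{"op": "move_arm", "data": {"dp": [[-14,34,0],[-14,34,0],[-14,34,0],[-14,34,0],[-14,34,0],[-14,34,0],[-14,34,0],[-14,34,0],[-14,34,0],[-12,34,0]], "rotation": [[0,0,-0.16],[0,0,-0.16],[0,0,-0.16],[0,0,-0.16],[0,0,-0.16],[0,0,-0.16],[0,0,-0.16],[0,0,-0.16],[0,0,-0.16],[0,0,-0.16]], "hand": [0.1,0.1,0.1,0.1,0.1,0.1,0.1,0.1,0.1,0.1]}}

```text
clock: 1.7
eef_pos: [66.6, -169.3, 205.4]
eef_rot: [3.141, -0.0, -1.223]
wrist_force: [0.0, 0.1, 0.5]
finger_gap: 9.1
finger_force: 0.0
```

Run:
```python
from cell import manip,camera
import cv2
s=manip.read_state();print({k:s[k].round(2) for k in("joints","eef_pos","eef_rot","wrist_force","effort")},s["finger_gap"])
cv2.imwrite("pics/s1.png",camera("scene")["image"][:,:,::-1])
```

```text
{'joints': array([-1.4 , -0.67,  2.32, -0.  ,  1.49,  1.4 ]), 'eef_pos': array([  66.58, -169.31,  205.37]), 'eef_rot': array([ 3.14, -0.  , -1.22]), 'wrist_force': array([0.03, 0.15, 0.53]), 'effort': array([  1.72,   9.79, -37.8 ,   0.06,  -1.37,  -2.21])} 9.117307183248553
```

Call:
{"op": "move_arm", "data": {"dp": [[29,15,0],[26,20,0],[22,24,0],[18,28,0],[12,30,0],[7,32,0],[1,33,0],[-5,32,0],[-11,31,0],[-16,28,0]], "rotation": [[0,0,0.18],[0,0,0.18],[0,0,0.18],[0,0,0.18],[0,0,0.18],[0,0,0.18],[0,0,0.18],[0,0,0.18],[0,0,0.18],[0,0,0.18]], "hand": [0.1,0.1,0.1,0.1,0.1,0.1,0.1,0.1,0.1,0.1]}}

```text
clock: 3.0
eef_pos: [149.4, 103.6, 205.6]
eef_rot: [3.141, -0.001, 0.588]
wrist_force: [1.1, 0.2, -0.7]
finger_gap: 9.5
finger_force: 0.0
```

Call:
{"op": "move_arm", "data": {"dp": [[0,32,0],[0,32,0],[0,32,0],[0,34,0],[37,17,0],[37,17,0],[37,17,0],[37,17,0],[37,17,0],[38,17,0]], "rotation": [[0,0,0],[0,0,0],[0,0,0],[0,0,0],[0,0,-0.04],[0,0,-0.04],[0,0,-0.04],[0,0,-0.04],[0,0,-0.04],[0,0,-0.04]], "hand": [0.1,0.1,0.1,0.1,0.1,0.1,0.1,0.1,0.1,0.1]}}

```text
clock: 4.25
eef_pos: [374.2, 335.1, 205.3]
eef_rot: [-3.142, -0.0, 0.341]
wrist_force: [-0.4, 0.3, 0.5]
finger_gap: 9.5
finger_force: 0.0
```

Run:
```python
from cell import manip,camera
from h import *
from scipy.spatial.transform import Rotation as Ro
s=manip.read_state();c=camera("wrist")
T=np.eye(4);T[:3,:3]=Ro.from_euler("xyz",s["eef_rot"]).as_matrix();T[:3,3]=s["eef_pos"]
M=np.linalg.inv(T@np.array(c["mount"]));c["R"]=M[:3,:3];c["t"]=M[:3,3]
print(s["joints"].round(2),s["eef_pos"].round(),s["eef_rot"].round(3))
for k in blobs(c["image"],(80,120,70),(95,255,255)): print(rect(c,k,9),k.mean(0).round())
cv2.imwrite("pics/w1.png",c["image"][:,:,::-1])
```

```text
[0.66 0.19 1.65 0.   1.29 1.89] [374. 335. 205.] [-3.142 -0.     0.341]
(array([442., 289.]), array([ 9., 22.]), 57) [394. 167.]
(array([594., 187.]), array([83., 11.]), 24) [555.  48.]
```

View pics/w1.png

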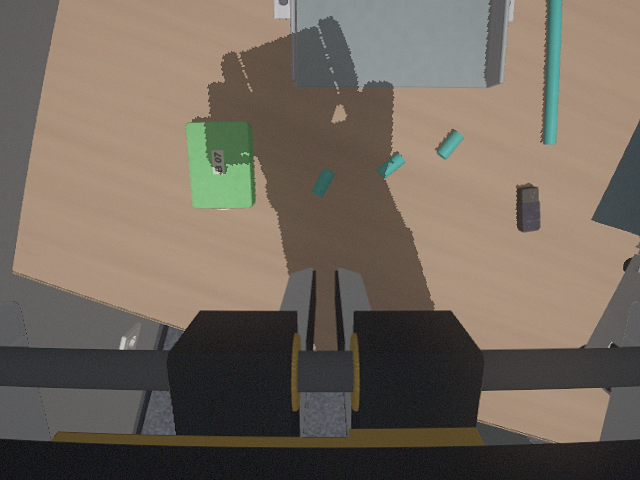

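The wrist view is aligned with the pan: the mouth edge is level at row 85 between cols 295 and 500. The shut fingers (col 326) are in line with offcut_1 (322,182), and the mould's edge at col 255 is clear. Next I lower the fingers and push offcut_1.

Call:
{"op": "move_arm", "data": {"dp": [[0,0,-50],[0,0,-50],[0,0,-50],[0,0,-35],[0,0,-15],[12,4,0],[15,5,0],[15,5,0],[15,5,0],[15,5,0]], "rotation": [[0,0,0],[0,0,0],[0,0,0],[0,0,0],[0,0,0],[0,0,0],[0,0,0],[0,0,0],[0,0,0],[0,0,0]], "hand": [0.1,0.1,0.1,0.1,0.1,0.1,0.1,0.1,0.1,0.1]}}

```text
clock: 5.55
eef_pos: [447.0, 359.5, 7.5]
eef_rot: [-3.141, -0.003, 0.342]
wrist_force: [0.1, -0.5, -0.4]
finger_gap: 9.3
finger_force: 0.1
```

```bash
cat > look.py <<'E'
from cell import manip,camera
from h import *
from scipy.spatial.transform import Rotation as Ro
import sys
P=np.array([559,333]);B=np.array([[.9428,.3335],[-.3335,.9428]])
s=manip.read_state();c=camera("wrist")
T=np.eye(4);T[:3,:3]=Ro.from_euler("xyz",s["eef_rot"]).as_matrix();T[:3,3]=s["eef_pos"]
M=np.linalg.inv(T@np.array(c["mount"]));c["R"]=M[:3,:3];c["t"]=M[:3,3]
print("tcp",s["eef_pos"].round(),"pan",(B@(s["eef_pos"][:2]-P)).round(),s["wrist_force"].round(1))
for n,q in(("wrist",c),("scene",camera("scene")),("top",camera("top"))):
    for k in blobs(q["image"],(78,110,30),(97,255,255),25):
        a,z,th=rect(q,k,9)
        if a[0]<700: print(n,a,"pan",(B@(a-P)).round(),z,th)
    if len(sys.argv)>1: cv2.imwrite(f"pics/{sys.argv[1]}_{n}.png",q["image"][:,:,::-1])
E
python3 look.py a
```

```text
tcp [447. 360.   8.] pan [-97.  62.] [ 0.1 -0.5 -0.4]
wrist [478. 244.] pan [-106.  -57.] [11. 25.] 70
wrist [464. 358.] pan [-81.  55.] [12. 26.] 32
scene [439. 293.] pan [-126.    2.] [10. 29.] 59
scene [478. 247.] pan [-105.  -54.] [ 9. 28.] 69
scene [552. 171.] pan [ -61. -150.] [85. 13.] 22
top [480. 245.] pan [-104.  -57.] [12. 25.] 73
top [583. 182.] pan [ -28. -150.] [148.  11.] 23
```

Call:
{"op": "move_arm", "data": {"dp": [[15,5,-2],[15,5,0],[15,5,0],[15,5,0],[15,5,0],[15,5,0],[0,0,0],[-14,-5,0],[0,0,30],[0,0,30]], "rotation": [[0,0,0],[0,0,0],[0,0,0],[0,0,0],[0,0,0],[0,0,0],[0,0,0],[0,0,0],[0,0,0],[0,0,0]], "hand": [0.1,0.1,0.1,0.1,0.1,0.1,0.1,0.1,0.1,0.1]}}

```text
clock: 6.95
eef_pos: [520.0, 383.4, 64.5]
eef_rot: [3.141, 0.0, 0.342]
wrist_force: [-0.1, 0.8, 0.7]
finger_gap: 9.4
finger_force: 0.0
```

```bash
python3 look.py b
```

```text
tcp [520. 383.  65.] pan [-20.  61.] [-0.1  0.8  0.7]
wrist [572. 180.] pan [ -39. -149.] [98. 12.] 24
wrist [554. 388.] pan [14. 54.] [12. 25.] 33
scene [440. 293.] pan [-126.    2.] [10. 30.] 59
scene [478. 247.] pan [-105.  -54.] [ 9. 28.] 69
scene [553. 391.] pan [14. 57.] [13. 28.] 37
scene [582. 185.] pan [ -28. -147.] [149.  11.] 23
top [480. 245.] pan [-104.  -57.] [11. 25.] 72
top [583. 182.] pan [ -28. -150.] [148.  11.] 23
```

Call:
{"op": "move_arm", "data": {"dp": [[-28,-26,0],[-28,-26,0],[-28,-26,0],[-30,-24,0],[0,0,-40],[0,0,-20],[10,3,0],[15,5,0],[15,5,0],[15,5,0]], "rotation": [[0,0,0],[0,0,0],[0,0,0],[0,0,0],[0,0,0],[0,0,0],[0,0,0],[0,0,0],[0,0,0],[0,0,0]], "hand": [0.1,0.1,0.1,0.1,0.1,0.1,0.1,0.1,0.1,0.1]}}

```text
clock: 8.35
eef_pos: [461.8, 299.5, 2.9]
eef_rot: [3.141, 0.001, 0.342]
wrist_force: [-0.2, 0.5, 0.8]
finger_gap: 9.5
finger_force: 0.1
```

```bash
python3 look.py c
```

```text
tcp [462. 300.   3.] pan [-103.    1.] [-0.2  0.5  0.8]
wrist [479. 245.] pan [-105.  -56.] [13. 25.] 72
wrist [479. 298.] pan [-87.  -6.] [12. 26.] 29
wrist [537. 169.] pan [ -75. -147.] [60.  7.] 31
wrist [553. 387.] pan [12. 53.] [12. 28.] 33
scene [477. 247.] pan [-106.  -54.] [ 9. 30.] 69
scene [553. 390.] pan [13. 56.] [13. 28.] 31
scene [529. 162.] pan [ -85. -151.] [34. 11.] 24
top [554. 389.] pan [14. 54.] [11. 25.] 33
top [583. 182.] pan [ -28. -150.] [148.  11.] 23
```

Call:
{"op": "move_arm", "data": {"dp": [[15,5,2],[15,5,0],[15,5,0],[15,5,0],[15,5,0],[15,5,0],[0,0,0],[-14,-5,0],[0,0,30],[0,0,30]], "rotation": [[0,0,0],[0,0,0],[0,0,0],[0,0,0],[0,0,0],[0,0,0],[0,0,0],[0,0,0],[0,0,0],[0,0,0]], "hand": [0.1,0.1,0.1,0.1,0.1,0.1,0.1,0.1,0.1,0.1]}}

```text
clock: 9.75
eef_pos: [536.5, 324.2, 65.8]
eef_rot: [3.141, 0.002, 0.342]
wrist_force: [-0.2, -0.4, 0.8]
finger_gap: 9.4
finger_force: 0.0
```

```bash
python3 look.py d
```

```text
tcp [537. 324.  66.] pan [-24.  -1.] [-0.2 -0.4  0.8]
wrist [570. 328.] pan [ 9. -8.] [12. 26.] 24
wrist [554. 388.] pan [14. 54.] [12. 28.] 32
wrist [586. 184.] pan [ -24. -149.] [139.  12.] 23
scene [477. 247.] pan [-106.  -54.] [ 9. 30.] 69
scene [553. 390.] pan [13. 56.] [13. 30.] 37
scene [569. 330.] pan [ 8. -6.] [13. 29.] 24
scene [582. 185.] pan [ -28. -147.] [149.  11.] 23
top [583. 182.] pan [ -28. -150.] [148.  10.] 23
```

Call:
{"op": "move_arm", "data": {"dp": [[-24,-23,0],[-24,-23,0],[-24,-23,0],[-22,-23,0],[0,0,-40],[0,0,-20],[10,4,0],[15,6,0],[15,6,0],[15,6,0]], "rotation": [[0,0,0],[0,0,0],[0,0,0],[0,0,0],[0,0,0],[0,0,0],[0,0,0],[0,0,0],[0,0,0],[0,0,0]], "hand": [0.1,0.1,0.1,0.1,0.1,0.1,0.1,0.1,0.1,0.1]}}

```text
clock: 11.15
eef_pos: [499.8, 255.1, 6.0]
eef_rot: [-3.142, -0.001, 0.342]
wrist_force: [-0.7, -0.1, 0.8]
finger_gap: 9.6
finger_force: 0.0
```

```bash
python3 look.py e
```

```text
tcp [500. 255.   6.] pan [-82. -54.] [-0.7 -0.1  0.8]
wrist [516. 255.] pan [-67. -59.] [12. 26.] 44
wrist [570. 327.] pan [ 8. -9.] [12. 28.] 24
wrist [554. 387.] pan [13. 53.] [12. 31.] 33
wrist [582. 181.] pan [ -29. -151.] [151.  11.] 23
scene [553. 390.] pan [13. 56.] [13. 28.] 32
scene [569. 330.] pan [ 8. -6.] [13. 29.] 24
scene [540. 166.] pan [ -74. -151.] [59. 11.] 23
top [554. 389.] pan [14. 54.] [11. 25.] 33
top [571. 329.] pan [10. -8.] [11. 25.] 24
top [611. 194.] pan [   3. -148.] [87. 10.] 23
```

Call:
{"op": "move_arm", "data": {"dp": [[15,6,0],[15,6,0],[15,5,0],[15,5,0],[14,5,0],[0,0,0],[-14,-5,0],[0,0,40],[0,0,40],[0,0,40]], "rotation": [[0,0,0],[0,0,0],[0,0,0],[0,0,0],[0,0,0],[0,0,0],[0,0,0],[0,0,0],[0,0,0],[0,0,0]], "hand": [0.1,0.1,0.1,0.1,0.1,0.1,0.1,0.1,0.1,0.1]}}

```text
clock: 12.55
eef_pos: [557.9, 276.3, 126.7]
eef_rot: [3.142, 0.001, 0.342]
wrist_force: [0.7, 0.9, 0.6]
finger_gap: 9.5
finger_force: 0.0
```

Call:
{"op": "move_arm", "data": {"dp": [[-40,10,20],[-40,10,20],[-40,10,10],[0,0,0],[0,0,0]], "rotation": [[0,0,0],[0,0,0],[0,0,0],[0,0,0],[0,0,0]], "hand": [0.1,0.1,0.1,0.1,0.1]}}

```text
clock: 13.18
eef_pos: [438.9, 306.3, 175.4]
eef_rot: [3.141, -0.0, 0.342]
wrist_force: [-0.7, 0.6, -1.1]
finger_gap: 9.3
finger_force: 0.0
```

```bash
python3 look.py f
```

```text
tcp [439. 306. 175.] pan [-122.   15.] [-0.7  0.6 -1.1]
wrist [570. 327.] pan [ 8. -9.] [12. 26.] 24
wrist [553. 388.] pan [13. 54.] [12. 26.] 32
wrist [591. 282.] pan [ 13. -59.] [12. 28.] 46
wrist [582. 182.] pan [ -29. -150.] [149.  11.] 23
scene [553. 391.] pan [14. 57.] [13. 31.] 37
scene [569. 330.] pan [ 8. -6.] [13. 29.] 24
scene [590. 284.] pan [ 13. -57.] [11. 31.] 46
scene [572. 181.] pan [ -38. -148.] [129.  11.] 23
top [554. 389.] pan [14. 54.] [11. 25.] 33
top [570. 328.] pan [ 9. -8.] [12. 25.] 21
top [592. 282.] pan [ 14. -59.] [10. 25.] 46
top [583. 182.] pan [ -28. -150.] [148.  11.] 23
```

View pics/f_scene.png

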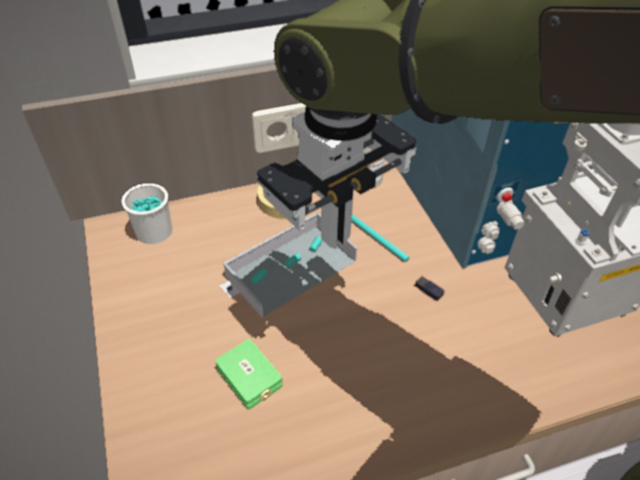

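The picture shows all three offcuts inside the pan at about (260,276), (293,258) and (316,243). The mould, rod and eraser are where they started, and the gripper is clear of everything.

```bash
python3 -c "
from cell import manip
print(manip.sign_off())"
```

```text
the job is handed in; nothing more can be done
None
```

All three offcuts were pushed into the scrap pan and measure well inside it, with the rod, mould and eraser still in place in the last picture and the arm clear; the job is handed in at about 13 s, though the sign-off gave no verdict.

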